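# Prime the rolling mill's hand lubricator

## Task

Grease the rolling mill with its hand lubricator: with the fingertips, push the spring plunger all the way down and let it come right up again, stroke after stroke, until the indicator pin on the distributor block has popped fully out. Then stop pumping and let go: one or two strokes too many do no harm, but more blow the relief cap. Never touch the pin, do not pull the plunger upwards, and leave the things lying around the machine where they are.

Things in the scene. Friction and masses are not known exactly. Their poses are not given: they have to be found in the camera images.
- lubricator: Bolted to the bench: iron plate with grey pump block and plunger, on its +y side an grease canister (62 mm wide, 112 mm high, 82 mm from the plunger), on its -y side the dark distributor block (36 x 78 mm, top at 72 mm) and a green rolling mill (150 x 190 mm, 235 mm high, centre 245 mm from the plunger). Origin on the bench below the plunger's axis; at yaw 0 x points away from the robot.
- plunger_top (a point): Centre of the top of the plunger's black mushroom knob, 38 mm wide, flat over the middle 16 mm and domed round it. 148 mm above the bench when up (the highest thing within 150 mm); it moves with the knob.
- plunger (a joint): How far the plunger is pressed straight down, m: 0 up, 0.018 fully down (stop). Its spring takes 0.6 N per mm (13 to 15 N at the bottom while pumping) and brings it up by itself in 0.2 s; it can be pulled 6 mm above rest (negative). A stroke delivers if it goes down at least 16 mm and comes back to within 2 mm of rest; shorter strokes do not count.
- indicator_top (a point): Tip of the indicator pin, a round steel pin 9 mm thick that comes up out of a steel hexagon gland on top of the distributor block, at x +45, y -68 mm from the plunger's axis in the lubricator's frame; 83 mm above the bench when in. Of the block's two fittings it is the one nearer the plunger.
- indicator (a joint): How far the pin has come out, m: 0 in (its tip nearly level with the gland), 0.008 part-way as the pressure builds (one stroke short), 0.020 popped fully out. How much grease the lines already hold is not known: 3 to 9 full strokes are needed.
- relief_top (a point): Top of the relief cap, a brass hexagon cap 18 mm wide and 13 mm high on the distributor block, at x +45, y -106 mm from the plunger's axis in the lubricator's frame (the fitting nearer the mill); 89 mm above the bench when seated.
- relief (a joint): How far the relief cap has lifted, m: 0 seated, 0.010 blown. It blows on the third full stroke after the pin is fully out and stays up.
- ring_box: Bystander, loose: pink card ring box 56 x 56 x 38 mm, origin under its centre.
- polish_tin: Bystander, loose: round metal polish tin, 71 mm wide, 32 mm high, origin under its centre.
- ring_rest: Bystander, loose: pine block 75 x 140 x 36 mm with four silver rings standing in it (top 52 mm), origin under its centre.
- hammer: Bystander, loose: wooden-handled hammer 250 mm long lying on the bench, 26 mm high, origin under the middle of its length.

How it is judged:
By the outcome, as a careful person would: the job done as asked, in the order asked, and still so for the second after the job is handed in, with the robot touching nothing.
It also fails if it takes over 64 s, if anything falls off the work surface, if the arm or the gripper's body presses on something with over 40 N, if the wrist force passes 120 N, or if a joint passes its speed limit or range.

## Robot

A 6-joint arm with a two-finger parallel gripper is mounted at the origin on the work surface. World frame = base frame: x ahead of the robot, y to its left, z up, the work surface at z = 0. Lengths are in m, angles in rad, forces in N, time in s.
With the tool pointing down it reaches from about 0.3 to 0.875 m from the base axis. Payload 6.4 kg.
Tool frame: the origin (TCP) lies midway between the tips of the shut fingers; the grasp point (between the pads) lies 19 mm behind it (ctrl.pinch_z is the distance from the TCP to the grasp point, in m); z points along the fingers, y is the line along which they close (so a half turn about z gives the same grasp; the last joint's range is limited). The gripper opens to 85 mm and grips with 20 to 120 N. Pads are 22 mm wide; open, the fingers measure 114 mm over their backs; the gripper's body (76 mm by 85 mm) begins 54 mm behind the grasp point. The pads swing forward as they close: fully open they stand 13 mm farther back than shut.
Start: joints at [-1.413, 0.181, 1.607, -0, 1.354, -0.206], TCP at [0.205, -0.537, 0.231] pointing down, gripper open.
Joint ranges: [-2.99, 2.99], [-0.89, 2.07], [0.3, 2.58], [-1.14, 4.28], [0, 2.63], [-3.12, 3.12]. Speed limits (rad/s): [2.57, 2.57, 3.01, 3.14, 3.14, 3.14].

## Interface

Orientations are given as a unit quaternion [w, x, y, z].
In Python, from bench import ctrl gives the robot as it stands.
- The arm moves only by the tool apply_moves, never from a script. Its argument "moves" is a list of rows, each an object with "jaw": the opening, from 0 (shut) to 1 (fully open); "offset": the shift along the tool's x, y, z in mm, a list of three; "rot": the turn, a rotation vector about the tool's x, y, z in degrees, a list of three. In form: [{"jaw": jaw, "offset": [dx, dy, dz], "rot": [ax, ay, az]}, ...]. A call has exactly 5 rows; each row shifts and turns the commanded pose from where the row before left it, along the tool's axes as they then stand; what a row does not reach is not made up. A row lasts 1/8 s, in which the tool goes at most 62.5 mm and 10.7 degrees, less where a joint would pass 70% of its speed; a pose out of reach is approached as far as the arm can. A call is refused whole if a number of a shift passes 62.5 or a number of a turn 10.7, either way. A call with a gripper value outside its range is refused whole. The fingers move at their own pace and stop on an object; the grip force is fixed at half the most. Time passes only in rows, so rows that do not move let the fingers close, or fill a call up. It gives the time, the measured TCP pose, the force, the opening and the grip force at its end, in the units of the state.
- ctrl.get_obs(): the state, without advancing time (a new reading comes with each control period).
- ctrl.camera(name): name is "side" or "top"; returns (picture, depth): 480x640x3 uint8, red, green, blue; 480x640 float32, m along the optical axis (not along the pixel's ray), 0 where there is no reading.
- ctrl.camera_params(name): a dict with "K" (3x3 intrinsics, pixels), "cam_to_world" (4x4, takes a point from camera to world coordinates). Camera axes: x right, y down, z forward; pixel columns grow to the right and rows downward; lengths in m; the calibration is good to about 2 mm. A picture is of the moment at which its call begins. camera_params takes no time and is no camera call.
- ctrl.hand_in(): hands the job in; it is judged then, once.
Trained networks look in the newest picture that a camera, given by its name, has taken for a name from the list of things; names that differ only in an ending like _2 or _b are one class to them, and where a whole thing is asked for, a point or a joint stands for the part that bears it (a point fixed in the world has none). Each returns a list of dicts, best first, with "score" (0 to 1); they miss things now and then, are a little off and sometimes report something else, mostly with a low value. They report only what shows in the picture. A call takes as long as a camera call.
- ctrl.outline_of(camera, target): "region" (480x640 bool, what is visible of it) and "position" ([column, row] in pixels, amid what is visible of it).
The state is a dict: "time_s": time; "q": joint angles; "dq": joint speeds; "joint_efforts": joint torques, N m; "eef_pos": TCP position; "eef_rot": TCP orientation; "wrist_force": force on the tool from outside, world axes, zero at the start; "torque": the same for the moment, N m; "opening": opening from 0.0 (shut) to 1.0 (fully open); "grasp_force": force on a finger pad.
Only numpy, scipy, OpenCV 4.12 (cv2) and the standard library are available. Lean on these libraries where they do the work, as an engineer would, in place of code of your own. Each camera call takes 0.05 s, during which the arm holds its last target. There are 200 camera calls.

## Working session

There is one attempt and no reset: what is moved stays moved. The work goes in short steps, Python scripts to look and compute and a tool call to move; the robot and the scene stay as the last step left them, time stands still between calls to the robot, and variables do not carry over. Pictures are saved under pics/ and viewed, at most 10 in all, crops included, and the job is handed in when it is done.

Besides the shell and the picture viewer there is one more tool, called after "Request:" as a command line: name --argument value ..., lists and objects as JSON in quotes. apply_moves: Moves the arm, as the interface text tells. Its arguments: {"type":"object","properties":{"moves":{"type":"array"}},"required":["moves"]}

```bash
mkdir -p pics; cat > h.py <<'E'
import numpy as np, cv2
from bench import ctrl
def world(cam,u,v,d):
    p=ctrl.camera_params(cam);K=np.array(p["K"]);T=np.array(p["cam_to_world"])
    u,v,d=map(np.asarray,(u,v,d))
    P=np.stack([(u-K[0,2])/K[0,0]*d,(v-K[1,2])/K[1,1]*d,d],-1)
    return P@T[:3,:3].T+T[:3,3]
def proj(cam,X):
    p=ctrl.camera_params(cam);K=np.array(p["K"]);T=np.linalg.inv(np.array(p["cam_to_world"]))
    c=T[:3,:3]@np.asarray(X)+T[:3,3];c=K@c;return c[:2]/c[2]
def pts(cam,reg,dep):
    v,u=np.nonzero(reg&(dep>0));return world(cam,u,v,dep[v,u])
E
python3 - <<'E'
from h import *
for c in("top","side"):
    im,d=ctrl.camera(c);cv2.imwrite(f"pics/{c}0.png",im[:,:,::-1]);np.save(c+".npy",d)
    for t in("plunger_top","indicator_top","relief_top","lubricator","ring_box","polish_tin","ring_rest","hammer"):
        for r in ctrl.outline_of(c,t)[:2]:
            P=pts(c,r["region"],d)
            if len(P): print(c,t,round(r["score"],2),np.round(r["position"]),len(P),np.median(P,0).round(3),P.min(0).round(3),P.max(0).round(3))
print(ctrl.get_obs()); print(ctrl.camera_params("side")["cam_to_world"])
E
```

```text
top plunger_top 0.77 [406. 283.] 474 [0.503 0.006 0.147] [ 0.485 -0.018  0.019] [0.54  0.024 0.153]
top lubricator 0.77 [470. 284.] 26315 [ 0.499 -0.127  0.033] [ 0.427 -0.439 -0.004] [0.603 0.132 0.237]
top ring_box 0.61 [364. 370.] 1070 [0.359 0.061 0.038] [ 0.321  0.026 -0.002] [0.396 0.097 0.043]
top polish_tin 0.65 [419. 364.] 1329 [ 0.37  -0.03   0.032] [ 0.336 -0.066 -0.004] [0.404 0.004 0.037]
top ring_rest 0.89 [281. 259.] 3345 [0.551 0.212 0.036] [ 0.512  0.141 -0.005] [0.6   0.288 0.055]
top hammer 0.71 [359. 185.] 2248 [0.693 0.074 0.024] [ 0.643 -0.084 -0.005] [0.741 0.168 0.032]
top hammer 0.62 [462. 258.] 92 [ 0.548 -0.1    0.089] [ 0.539 -0.111  0.071] [ 0.556 -0.093  0.094]
side plunger_top 0.66 [380. 181.] 447 [0.504 0.015 0.139] [ 0.485 -0.152  0.016] [0.531 0.026 0.15 ]
side indicator_top 0.75 [380. 179.] 483 [0.504 0.015 0.139] [ 0.485 -0.178  0.01 ] [0.544 0.026 0.15 ]
side relief_top 0.49 [364. 169.] 81 [ 0.548 -0.096  0.085] [ 0.54  -0.192  0.037] [ 0.557 -0.089  0.091]
side lubricator 0.88 [385. 199.] 14681 [ 0.498 -0.05   0.049] [ 0.427 -0.566 -0.005] [0.603
[... 829 characters left out ...]

       -1.05631800e-03,  1.49937826e-03]), 'joint_efforts': array([-1.20007746e-03, -4.44841361e+01, -3.51685596e+01, -5.69401836e-04,
        4.73638647e-04,  3.05387903e-05]), 'eef_pos': array([ 0.20462194, -0.53737877,  0.23131955]), 'eef_rot': array([ 6.76887540e-06,  9.83503262e-01,  1.80890391e-01, -1.84156222e-06]), 'wrist_force': array([ 0.00384944, -0.0760919 , -0.08628823]), 'torque': array([-0.00412218,  0.05468195, -0.00167022]), 'grasp_force': 0.0, 'opening': 1.00055830399253}
[[-0.97081964 -0.16133998  0.17742218  0.42169169]
 [-0.23884836  0.58430973 -0.77558598  0.83895751]
 [ 0.02146352 -0.7953311  -0.60579515  0.64410241]
 [ 0.          0.          0.          1.        ]]
```

```bash
python3 - <<'E'
from h import *
for c in("top","side"):
    d=np.load(c+".npy");v,u=np.mgrid[:480,:640];P=world(c,u,v,d)
    near=np.hypot(P[...,0]-.503,P[...,1]-.006)<.05
    m=near&(d>0)&(P[...,2]>.145); Q=P[m];print(c,len(Q),np.median(Q,0).round(4),Q.min(0).round(4),Q.max(0).round(4), cv2.minEnclosingCircle(Q[:,:2].astype(np.float32)))
    m=near&(d>0)&(P[...,2]>.135); Q=P[m];print(c,len(Q),np.median(Q,0).round(4),Q.min(0).round(4),Q.max(0).round(4))
a=cv2.imread("pics/top0.png")[160:340,330:630];b=cv2.imread("pics/side0.png")[90:270,250:550]
cv2.imwrite("pics/crop0.png",np.vstack([cv2.resize(x,(500,300)) for x in(a,b)]))
E
```

```text
top 363 [0.5033 0.0055 0.1481] [ 0.4858 -0.0123  0.145 ] [0.5211 0.0226 0.1528] ((0.5034728646278381, 0.005685800686478615), 0.018565451726317406)
top 452 [0.503  0.0062 0.1475] [ 0.4851 -0.0129  0.1361] [0.5216 0.024  0.1528]
side 144 [0.504  0.0094 0.147 ] [ 0.4876 -0.0091  0.145 ] [0.5214 0.0243 0.1501] ((0.5042599439620972, 0.007904176600277424), 0.0172555074095726)
side 279 [0.5036 0.0154 0.1452] [ 0.4855 -0.0104  0.135 ] [0.5232 0.0265 0.1501]
```

View pics/crop0.png

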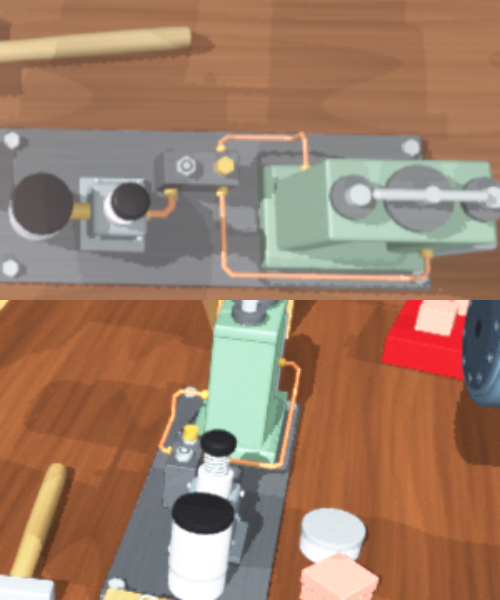

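View pics/top0.png

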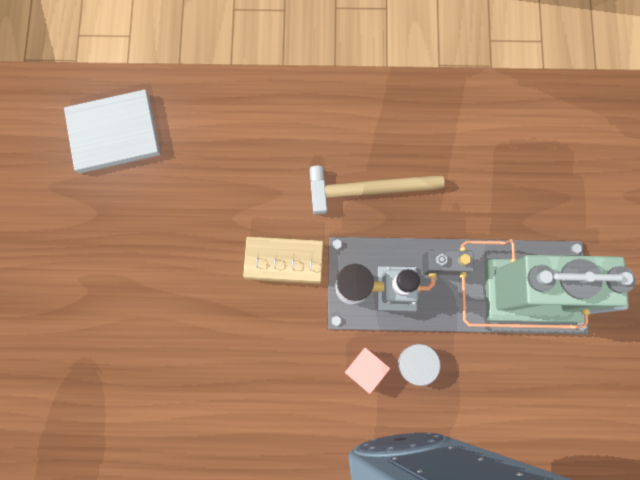

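The top crop shows the plunger knob (406,283 full image), the steel gland of the pin (441,259) and the brass cap (465,259). The plunger top is at about (0.503, 0.0065, 0.148), with yaw near 0. The first leg goes round the front of the mill.

Request:
apply_moves --moves '[{"jaw":0,"offset":[23,-22,-10],"rot":[0,0,0]},{"jaw":0,"offset":[23,-22,-10],"rot":[0,0,0]},{"jaw":0,"offset":[23,-22,-10],"rot":[0,0,0]},{"jaw":0,"offset":[23,-22,-10],"rot":[0,0,0]},{"jaw":0,"offset":[23,-22,-10],"rot":[0,0,0]}]'

```text
time_s: 1.52
eef_pos: [0.2733, -0.3927, 0.2817]
eef_rot: [0.0, 0.984, 0.181, 0.0]
wrist_force: [-0.1, 0.8, -0.4]
opening: -0.0
grasp_force: 0.0
```

Request:
apply_moves --moves '[{"jaw":0,"offset":[23,-22,0],"rot":[0,0,0]},{"jaw":0,"offset":[23,-22,0],"rot":[0,0,0]},{"jaw":0,"offset":[23,-22,0],"rot":[0,0,0]},{"jaw":0,"offset":[23,-22,0],"rot":[0,0,0]},{"jaw":0,"offset":[23,-22,0],"rot":[0,0,0]}]'

```text
time_s: 2.15
eef_pos: [0.3416, -0.249, 0.2815]
eef_rot: [0.0, 0.984, 0.181, 0.0]
wrist_force: [0.6, -0.4, 0.4]
opening: 0.002
grasp_force: 0.0
```

Request:
apply_moves --moves '[{"jaw":0,"offset":[24,-18,0],"rot":[0,0,0]},{"jaw":0,"offset":[24,-18,0],"rot":[0,0,0]},{"jaw":0,"offset":[24,-18,0],"rot":[0,0,0]},{"jaw":0,"offset":[24,-18,0],"rot":[0,0,0]},{"jaw":0,"offset":[24,-18,0],"rot":[0,0,0]}]'

```text
time_s: 2.78
eef_pos: [0.4219, -0.1222, 0.2815]
eef_rot: [0.0, 0.983, 0.181, 0.0]
wrist_force: [0.4, 0.3, -0.2]
opening: 0.006
grasp_force: 0.0
```

Request:
apply_moves --moves '[{"jaw":0,"offset":[24,-18,0],"rot":[0,0,0]},{"jaw":0,"offset":[24,-18,0],"rot":[0,0,0]},{"jaw":0,"offset":[24,-18,20],"rot":[0,0,0]},{"jaw":0,"offset":[24,-18,40],"rot":[0,0,0]},{"jaw":0,"offset":[24,-18,40],"rot":[0,0,0]}]'

```text
time_s: 3.4
eef_pos: [0.5024, 0.0045, 0.1807]
eef_rot: [0.0, 0.983, 0.181, 0.001]
wrist_force: [-0.3, 0.6, 0.3]
opening: 0.003
grasp_force: 0.0
```

```bash
cat > look.py <<'E'
import sys;from h import *
n=sys.argv[1]
ims=[]
for c,(r0,c0) in(("top",(220,380)),("side",(130,310))):
    im,d=ctrl.camera(c);ims.append(cv2.resize(im[r0:r0+90,c0:c0+130,::-1],(650,290)))
    v,u=np.mgrid[:480,:640];P=world(c,u,v,d)
    for nm,x,y,zm in(("pin",.548,-.062,.11),("cap",.548,-.100,.11),("knob",.503,.006,.16)):
        m=(d>0)&(np.hypot(P[...,0]-x,P[...,1]-y)<.014)&(P[...,2]<zm);z=P[m][:,2]
        if len(z):print(c,nm,len(z),np.sort(z)[-6:].round(4))
cv2.imwrite(f"pics/{n}.png",np.vstack(ims))
o=ctrl.get_obs();print(o["time_s"],o["eef_pos"],o["wrist_force"])
E
python3 look.py l1
```

```text
side pin 116 [0.0824 0.0831 0.0833 0.0833 0.0837 0.085 ]
side cap 132 [0.09   0.0901 0.0902 0.091  0.0911 0.0912]
side knob 270 [0.1491 0.1492 0.1492 0.1493 0.1496 0.1506]
3.5 [0.49916967 0.00631406 0.17658575] [-1.02864288  0.60128072 -0.16999982]
```

View pics/l1.png

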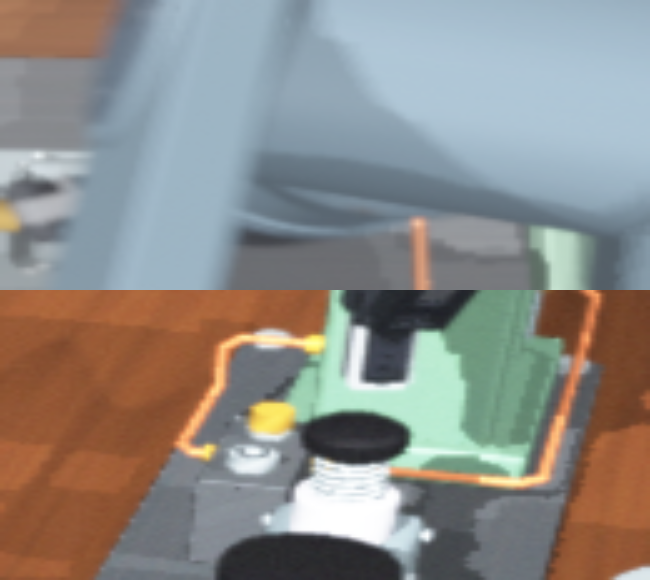

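The side view shows the shut fingertips above the knob (scaled crop 380,380). The pin gland (252,458) and brass cap (270,418) are both visible, with the pin in, so I can watch the pin from this camera while pumping.

Request:
apply_moves --moves '[{"jaw":0,"offset":[3,-2,10],"rot":[0,0,0]},{"jaw":0,"offset":[0,0,15],"rot":[0,0,0]},{"jaw":0,"offset":[0,0,0],"rot":[0,0,0]},{"jaw":0,"offset":[0,0,0],"rot":[0,0,0]},{"jaw":0,"offset":[0,0,0],"rot":[0,0,0]}]'

```text
time_s: 4.12
eef_pos: [0.504, 0.0063, 0.157]
eef_rot: [0.0, 0.984, 0.181, 0.001]
wrist_force: [0.4, -0.6, 0.4]
opening: -0.002
grasp_force: 0.0
```

Request:
apply_moves --moves '[{"jaw":0,"offset":[0,0,8],"rot":[0,0,0]},{"jaw":0,"offset":[0,0,9],"rot":[0,0,0]},{"jaw":0,"offset":[0,0,9],"rot":[0,0,0]},{"jaw":0,"offset":[0,0,0],"rot":[0,0,0]},{"jaw":0,"offset":[0,0,0],"rot":[0,0,0]}]'

```text
time_s: 4.75
eef_pos: [0.5045, 0.0064, 0.1312]
eef_rot: [0.0, 0.983, 0.181, 0.001]
wrist_force: [-3.1, -0.6, 10.1]
opening: -0.002
grasp_force: 5.2
```

```bash
sed -i 's/(("top",(220,380)),("side",(130,310)))/(("side",(130,310)),)/' look.py; python3 look.py l2
```

```text
side pin 116 [0.0829 0.0832 0.0833 0.0833 0.0833 0.0834]
side cap 136 [0.0895 0.0896 0.0899 0.0904 0.0908 0.0911]
side knob 243 [0.1588 0.1588 0.1589 0.1593 0.1593 0.1595]
4.8 [0.504517   0.0063248  0.13130895] [-1.9513552  -0.63403248 11.05692767]
```

View pics/l2.png

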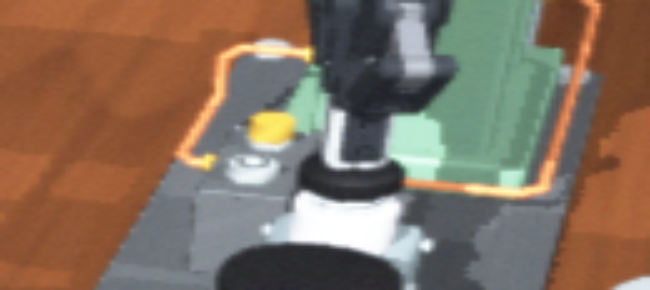

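The fingertips sit centred on the knob, which is almost down (crop 350,165); the pin is still in. I'll press on to the stop.

Request:
apply_moves --moves '[{"jaw":0,"offset":[0,0,1],"rot":[0,0,0]},{"jaw":0,"offset":[0,0,1],"rot":[0,0,0]},{"jaw":0,"offset":[0,0,0],"rot":[0,0,0]},{"jaw":0,"offset":[0,0,0],"rot":[0,0,0]},{"jaw":0,"offset":[0,0,0],"rot":[0,0,0]}]'

```text
time_s: 5.42
eef_pos: [0.5046, 0.0064, 0.13]
eef_rot: [0.001, 0.983, 0.181, 0.001]
wrist_force: [-4.5, -0.3, 14.7]
opening: -0.0
grasp_force: 7.8
```

Request:
apply_moves --moves '[{"jaw":0,"offset":[0,0,-14],"rot":[0,0,0]},{"jaw":0,"offset":[0,0,-14],"rot":[0,0,0]},{"jaw":0,"offset":[0,0,0],"rot":[0,0,0]},{"jaw":0,"offset":[0,0,0],"rot":[0,0,0]},{"jaw":0,"offset":[0,0,0],"rot":[0,0,0]}]'

```text
time_s: 6.05
eef_pos: [0.503, 0.0068, 0.1555]
eef_rot: [-0.0, 0.983, 0.181, -0.001]
wrist_force: [0.4, 0.1, 0.1]
opening: -0.004
grasp_force: 0.0
```

```bash
python3 look.py l3
```

```text
side pin 113 [0.0826 0.0827 0.083  0.0832 0.0832 0.0839]
side cap 132 [0.0897 0.0898 0.0898 0.0898 0.0903 0.0911]
side knob 275 [0.1587 0.1588 0.1589 0.1591 0.1593 0.16  ]
6.1 [0.5030805  0.00673609 0.15554447] [-0.69503144 -0.29379604  0.44871141]
```

Request:
apply_moves --moves '[{"jaw":0,"offset":[0,0,10],"rot":[0,0,0]},{"jaw":0,"offset":[0,0,9],"rot":[0,0,0]},{"jaw":0,"offset":[0,0,9],"rot":[0,0,0]},{"jaw":0,"offset":[0,0,0],"rot":[0,0,0]},{"jaw":0,"offset":[0,0,0],"rot":[0,0,0]}]'

```text
time_s: 6.72
eef_pos: [0.5043, 0.0065, 0.1299]
eef_rot: [0.0, 0.983, 0.181, 0.001]
wrist_force: [-5.2, 1.2, 18.9]
opening: 0.002
grasp_force: 9.1
```

Request:
apply_moves --moves '[{"jaw":0,"offset":[0,0,-14],"rot":[0,0,0]},{"jaw":0,"offset":[0,0,-14],"rot":[0,0,0]},{"jaw":0,"offset":[0,0,0],"rot":[0,0,0]},{"jaw":0,"offset":[0,0,0],"rot":[0,0,0]},{"jaw":0,"offset":[0,0,0],"rot":[0,0,0]}]'

```text
time_s: 7.35
eef_pos: [0.503, 0.0067, 0.1554]
eef_rot: [-0.0, 0.984, 0.181, -0.001]
wrist_force: [0.8, 0.1, -0.0]
opening: -0.003
grasp_force: 0.0
```

```bash
python3 look.py l4
```

```text
side pin 130 [0.0902 0.0905 0.0905 0.0909 0.0914 0.0924]
side cap 122 [0.0897 0.0898 0.09   0.0901 0.0902 0.0902]
side knob 282 [0.1587 0.1588 0.159  0.1595 0.1597 0.16  ]
7.4 [0.50308828 0.00670269 0.15552408] [ 1.05431127 -0.38310634  0.16469526]
```

Two strokes are in and the pin is up about 8 mm, so it is part-way. One more stroke.

Request:
apply_moves --moves '[{"jaw":0,"offset":[0,0,10],"rot":[0,0,0]},{"jaw":0,"offset":[0,0,9],"rot":[0,0,0]},{"jaw":0,"offset":[0,0,9],"rot":[0,0,0]},{"jaw":0,"offset":[0,0,0],"rot":[0,0,0]},{"jaw":0,"offset":[0,0,0],"rot":[0,0,0]}]'

```text
time_s: 8.02
eef_pos: [0.5043, 0.0065, 0.1299]
eef_rot: [0.0, 0.983, 0.181, 0.001]
wrist_force: [-5.8, 0.6, 18.5]
opening: -0.002
grasp_force: 9.0
```

Request:
apply_moves --moves '[{"jaw":0,"offset":[0,0,-14],"rot":[0,0,0]},{"jaw":0,"offset":[0,0,-14],"rot":[0,0,0]},{"jaw":0,"offset":[0,0,0],"rot":[0,0,0]},{"jaw":0,"offset":[0,0,0],"rot":[0,0,0]},{"jaw":0,"offset":[0,0,0],"rot":[0,0,0]}]'

```text
time_s: 8.65
eef_pos: [0.503, 0.0068, 0.1554]
eef_rot: [-0.0, 0.984, 0.181, -0.001]
wrist_force: [0.5, 0.0, 0.5]
opening: 0.0
grasp_force: 0.0
```

```bash
python3 look.py l5
```

```text
side pin 155 [0.1016 0.1016 0.1019 0.102  0.1027 0.104 ]
side cap 102 [0.0895 0.0895 0.0896 0.0897 0.0898 0.0899]
side knob 280 [0.1585 0.1586 0.1586 0.1589 0.1596 0.1599]
8.7 [0.50309862 0.00672549 0.15552622] [ 0.21356747 -0.25947498  0.49978012]
```

View pics/l5.png

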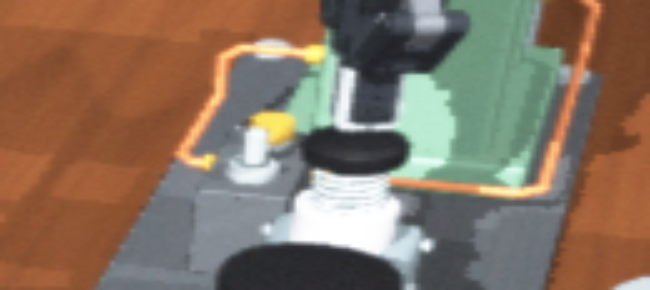

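The pin stands fully out (crop 257,145), about 20 mm up; the cap (272,128) is seated and the plunger is up. I'll retreat straight up and check.

Request:
apply_moves --moves '[{"jaw":0,"offset":[0,0,-20],"rot":[0,0,0]},{"jaw":0,"offset":[0,0,-30],"rot":[0,0,0]},{"jaw":0,"offset":[0,0,-30],"rot":[0,0,0]},{"jaw":0,"offset":[0,0,0],"rot":[0,0,0]},{"jaw":0,"offset":[0,0,0],"rot":[0,0,0]}]'

```text
time_s: 9.32
eef_pos: [0.503, 0.0067, 0.2352]
eef_rot: [-0.0, 0.984, 0.181, -0.001]
wrist_force: [1.0, -0.4, -0.8]
opening: -0.0
grasp_force: 0.0
```

```bash
python3 look.py l6 && python3 -c "
from bench import ctrl;print(ctrl.hand_in())"
```

```text
side pin 149 [0.1014 0.1014 0.1015 0.1016 0.1017 0.1034]
side cap 97 [0.0895 0.0896 0.0897 0.0898 0.09   0.0903]
side knob 279 [0.1481 0.1481 0.1483 0.1484 0.1488 0.1489]
9.375 [0.5028011  0.0067899  0.23484505] [-0.18247699 -0.37392398  0.13652265]
the job is handed in; nothing more can be done
None
```

The job is handed in: three full strokes popped the indicator pin fully out, the relief cap stayed seated, the plunger came back up, and the arm was clear of everything after about 9 s.

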